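Un-nest a carry tote, turn it and lock it stacked over a tote of jars

ROBOT

A 6-joint arm with a two-finger parallel gripper is mounted at the origin on the work surface. World frame = base frame: x ahead of the robot, y to its left, z up, the work surface at z = 0. Lengths are in m, angles in rad, forces in N, time in s.
With the tool pointing down it reaches from about 0.25 to 0.775 m from the base axis. Payload 4 kg.
Tool frame: the origin (TCP) lies at the very end of the fingers, on their centre line; the grasp point (between the pads) lies hold_point_z behind it (hold_point_z is the distance from the TCP to the grasp point, in m); z points along the fingers, y is the direction in which the jaws open and shut (so a half turn about z gives the same grasp; the last joint's range is limited). The gripper opens to 94 mm and grips with 3 to 60 N. Pads are 16 mm wide; open, the fingers measure 119 mm over their backs; the gripper's body (75 mm by 177 mm) begins 78 mm behind the grasp point.
Start: joints at [1.102, 0.087, 1.371, -0, 1.684, -0.103], TCP at [0.197, 0.514, 0.206] pointing down, gripper open.
Joint ranges: [-3.1, 3.1], [-0.76, 2.03], [0.27, 2.55], [-1.08, 4.22], [0.17, 2.65], [-2.57, 2.57]. Speed limits (rad/s): [2.79, 2.79, 3.14, 3.14, 3.14, 3.14].

INTERFACE

Orientations are given as [roll, pitch, yaw] about the fixed x, y, z axes, in that order (R = Rz(yaw) Ry(pitch) Rx(roll)).
In Python, from bench import * gives the robot as it stands.
- The arm moves only by the tool step_arm, never from a script. Its argument "increments" is text: rows parted by semicolons, each of 6 numbers parted by spaces: the shift along the tool's x, y, z in cm, then the turn, a rotation vector about the tool's x, y, z in rad. A call has 1 to 5 rows; each row shifts and turns the commanded pose from where the row before left it, along the tool's axes as they then stand; what a row does not reach is not made up. A row lasts 1/10 s, in which the tool goes at most 50 mm and 8.59 degrees, less where a joint would pass 70% of its speed; a pose out of reach is approached as far as the arm can. A call is refused whole if a number of a shift passes 5 or a number of a turn 0.15, either way. A call with a gripper value outside its range is refused whole. "claw" is the gripper's target within -1 to 1 (shut at 1, half-way at 0, fully open at -1), set as the call begins (left out, the last holds). The fingers move at their own pace and stop on an object; the grip force is fixed at half the most. Time passes only in rows, so rows that do not move let the fingers close. It gives the time, the measured TCP pose, the force and the opening at its end, in the units of the state.
- get_obs(): the state, without advancing time (a new reading comes with each control period).
- snapshot(name): name is "side" or "top"; returns the picture (384x512x3 uint8, red, green, blue); there is no depth.
- calibration(name): a dict with "camera_matrix" (3x3 intrinsics, pixels), "k1" (the pictures are not rectified: a ray, as slopes to the right and down, at radius r is drawn at 1 + k1 r^2 times it, then the intrinsics apply), "eye" and "orientation" of the camera in the world. Camera axes: x right, y up, looking along -z (the intrinsics and any distortion apply to the point x, -y, -z); pixel columns grow to the right and rows downward; lengths in m; the calibration is good to about 2 mm. A picture is of the moment at which its call begins. calibration takes no time and is no camera call.
- close_job(): hands the job in, once; it reports no verdict.
The state is a dict: "time": time; "joint_positions": joint angles; "qvel": joint speeds; "joint_torque": joint torques, N m; "tool_pos": TCP position; "ee_rot": TCP orientation; "wrist_force": force on the tool from outside, world axes, zero at the start; "wrist_torque": the same for the moment, N m; "width": finger opening in m.
Only numpy, scipy, OpenCV 4.12 (cv2) and the standard library are available. Lean on these libraries where they do the work, as an engineer would, in place of code of your own. Each camera call takes 0.05 s, during which the arm holds its last target. There are 200 camera calls.

TASK

Lift the blue carry tote straight out of the empty grey tote it is nested in, turn it half a turn so that it stacks instead of nesting, and set its four yellow ears gently on the rails of the other grey tote, the one with the jars, just in front of the hooks. Keeping it down on the rails, slide it under the hooks until the ears meet the red stops, hold it against them for about a second with a light steady push of about 10 newtons (never more than 25), then let go. Keep the carry tote upright, do not touch the jars with it and leave everything else where it stands.

Things in the scene. Friction and masses are not known exactly. Their poses are not given: they have to be found in the camera images.
- carry_tote: Blue open carry tote, 0.3 to 0.6 kg; body 170 (x) by 120 (y) by 58 mm high, walls 4 mm. Origin: centre of its underside; z up, +x towards its orange-banded end. Starts nested in the empty grey tote, orange bands at the same end, ears down in the slots, underside 4 mm above the table, with about 5 mm play sideways and 4 mm lengthwise; lifted straight up by 95 mm it is clear.
- carry_handle (a point): Centre of the carry tote's white bridge handle, 100 mm above its underside; axes as the tote's. The bar runs along y over the middle, 16 mm (x) by 16 mm (z), 104 mm free between its posts; space beneath it down to the tote's floor. Grip from above, fingers closing along the tote's x.
- carry_ear (a point): Middle of the underside of one of four yellow ears on the carry tote's long sides, 14 mm above the tote's underside. Two per side, at x = +70 and -40 mm in the tote's frame, each 18 (x) by 16 (y) by 8 mm thick, tips at y = +-76 mm. This one: x = +70, y = +68 mm.
- carry_band (a point): Top of the carry tote's orange-banded end, at x = +85 mm, z = 58 mm in its frame.
- full_tote: Grey stack-nest tote with three jars in it, fixed to the trolley; 240 (x) by 150 (y) by 94 mm high, inside 228 by 130 mm. Origin: centre of its underside, on the table; z up, +x towards its orange-banded end. Each long wall (10 mm thick, at y = +-70 mm) has two nesting slots down to 17 mm, x = 57 to 83 and -53 to -27 mm. Bands at the same end: the carry tote would nest and land on the jars.
- full_tote_stops: Four red stops on the full tote (origin and axes are that tote's), at the -x ends of its two stacking rails per wall: tops 78 mm above the table, x = -99 to -53 and 11 to 57 mm. Stop faces look to +x and are clamped together 0 to 10 mm from those -x ends; the setting is not measured: feel for it. A hook roofs each rail's first 15 mm, 11 mm above it; ears are 8 mm.
- rail_entry (a point): Where the carry tote's underside centre goes to set it down: in the full tote's frame x = +2, y = 0, z = 64 mm (x from -3 to +8 mm works; 5 mm play in y). The carry tote is half a turn round (bands at opposite ends), ears on the open rails. Axes are the full tote's.
- stack_home (a point): Farthest place of the carry tote's underside centre when home: full tote's frame x = -20, y = 0, z = 64 mm, 22 mm from the entry along the full tote's -x. The stops may end the slide up to 10 mm sooner. They are rigid, so a few mm too far in any direction, down on the rails included, breaks the force limit.
- empty_tote: The other grey tote, the same shape, fixed to the trolley; the carry tote starts nested in it. Origin: centre of its underside; z up, +x towards its orange-banded end.
- jar0: Small jar with a blue cap, 42 mm across, 50 mm high, loose, standing in the full tote; origin: centre of its underside.
- jar1: Small jar with a blue cap, 42 mm across, 50 mm high, loose, standing in the full tote; origin: centre of its underside.
- jar2: Small jar with a blue cap, 42 mm across, 50 mm high, loose, standing in the full tote; origin: centre of its underside.
- teal_bottle: Green-teal bottle, 68 mm across, 190 mm high, loose on the trolley; origin: centre of its underside.
- solvent0: Clear jar with blue cap, 68 mm across, 120 mm high, loose; origin: centre of its underside.
- solvent1: Clear jar with blue cap, 56 mm across, 100 mm high, loose; origin: centre of its underside.
- beaker: Glass beaker, 76 mm across, 85 mm high, loose; origin: centre of its underside.
- palette_knife: Palette knife about 200 mm long lying on the trolley, loose; origin at its underside, x along it.
Things that resemble listed ones, but are neither listed nor needed, are in the scene too. Of the things that look like the carry_tote, take the one that is farthest to the robot's right at the start.

How it is judged:
On the way, in this order (a step that is already met when the one before it is completed fails the run):
1. the carry tote is lifted clear of the empty tote (z of carry_tote in the frame of empty_tote above 0.095 m).
2. turned half a turn, the carry tote stands level with its ears on the open rails of the tote with the jars, not yet under the hooks (z of carry_tote in the frame of full_tote between 0.061 and 0.0665 m and y of carry_tote in the frame of full_tote between -0.0075 and 0.0075 m and x of carry_band in the frame of full_tote below -0.05 m and angle between carry_tote's own z axis and vertical below 0.035 rad and x of carry_tote in the frame of full_tote between -0.006 and 0.01 m and contact force between carry_tote and full_tote above 1 N), for 0.1 s.
3. its ears are under the hooks and pressed on the red stops with more than 4 N for 0.5 s (z of carry_tote in the frame of full_tote between 0.061 and 0.0665 m and y of carry_tote in the frame of full_tote between -0.0075 and 0.0075 m and x of carry_band in the frame of full_tote below -0.05 m and angle between carry_tote's own z axis and vertical below 0.035 rad and x of carry_tote in the frame of full_tote below -0.0085 m and contact force between carry_tote and full_tote_stops above 4 N), for 0.5 s.
At the end, for the whole second after the job is handed in: Carry tote half a turn round on the tote with the jars (bands at opposite ends, axes within 0.035 rad), level within 0.035 rad, underside at 61 to 66.5 mm in that tote, within 7.5 mm of its centre line, ears under the hooks (x from -22.5 to -8.5 mm), at rest and released; jars upright (z of carry_tote in the frame of full_tote between 0.061 and 0.0665 m and y of carry_tote in the frame of full_tote between -0.0075 and 0.0075 m and x of carry_band in the frame of full_tote below -0.05 m and angle between carry_tote's own z axis and vertical below 0.035 rad and x of carry_tote in the frame of full_tote between -0.0225 and -0.0085 m and angle between the x axis of carry_tote and the x axis of full_tote, either way round below 0.035 rad and linear speed of carry_tote below 0.01 m/s and contact force between carry_tote and the fingers below 0.1 N and angle between each of jar0, jar1, jar2's own z axis and vertical below 0.2 rad); the robot touches nothing.
It fails at once if the carry tote bears on the tote with the jars with more than 25 N (contact force between carry_tote and full_tote above 25 N).
It fails at once if the carry tote touches a jar (contact force between carry_tote and jar0 above 0.5 N or contact force between carry_tote and jar1 above 0.5 N or contact force between carry_tote and jar2 above 0.5 N).
It fails at once if the carry tote is tipped more than 0.3 rad (angle between carry_tote's own z axis and vertical above 0.3 rad).
It fails at once if a jar is shifted by more than 15 mm or another loose thing by more than 20 mm (distance of any of jar0, jar1, jar2 from where it was at the start of the episode above 0.015 m or distance of any of teal_bottle, solvent0, solvent1, beaker, palette_knife from where it was at the start of the episode above 0.02 m).
It also fails if it takes over 66 s, if anything falls off the work surface, if the arm or the gripper's body presses on something with over 40 N, if the wrist force passes 120 N, or if a joint passes its speed limit or range.

## Working session

There is one attempt and no reset: what is moved stays moved. The work goes in short steps, Python scripts to look and compute and a tool call to move; the robot and the scene stay as the last step left them, time stands still between calls to the robot, and variables do not carry over. Pictures are saved under pics/ and viewed, about 8 in all and at most 12, crops included, and the job is handed in when it is done.

Besides the shell and the picture viewer there is one more tool, called by a JSON object that holds its "fn" and its "kwargs". step_arm: Moves the arm, as the interface text tells. Its arguments: {"type":"object","properties":{"increments":{"type":"string"},"claw":{"type":"number"}},"required":["increments"]}

```bash
mkdir -p pics; python3 - <<'E'
from bench import *
import cv2,numpy as np
for n in("side","top"):
    im=snapshot(n); cv2.imwrite(f"pics/{n}0.png",im[:,:,::-1]); c=calibration(n); print(n,c)
o=get_obs(); print(o)
E
```

```text
side {'camera_matrix': array([[434.59818558,   0.        , 250.00737987],
       [  0.        , 434.59818558, 195.69964429],
       [  0.        ,   0.        ,   1.        ]]), 'k1': -0.08829675266582344, 'eye': array([ 0.13783067, -0.85391961,  0.92027562]), 'orientation': array([ 0.86144657, -0.01505083, -0.36948274])}
top {'camera_matrix': array([[397.36766411,   0.        , 255.83182503],
       [  0.        , 397.36766411, 187.60235491],
       [  0.        ,   0.        ,   1.        ]]), 'k1': -0.03535572979124605, 'eye': array([ 2.79573189e-01, -1.14555576e-03,  1.58325553e+00]), 'orientation': array([ 0.14405328,  0.00619201, -1.57055775])}
{'time': 0.1, 'joint_positions': array([ 1.10189647e+00,  8.79216473e-02,  1.37208273e+00, -2.05709593e-05,
        1.68364467e+00, -1.03113884e-01]), 'qvel': array([ 0.00028466, -0.0018289 , -0.0035003 , -0.00060718,  0.00069322,
       -0.00188367]), 'joint_torque': array([ 2.83066780e-03, -3.41255307e+01, -3.03301442e+01,  7.20724580e-02,
        3.04915407e-02, -8.18601507e-05]), 'tool_pos': array([0.1965153 , 0.51315514, 0.20440944]), 'ee_rot': array([-3.13954508e+00, -1.91330250e-04,  2.77580419e+00]), 'wrist_force': array([0.23870733, 0.39791418, 0.30043244]), 'wrist_torque': array([-0.014764  ,  0.04339877,  0.00957824]), 'width': 0.09375408693234055}
```

View pics/top0.png

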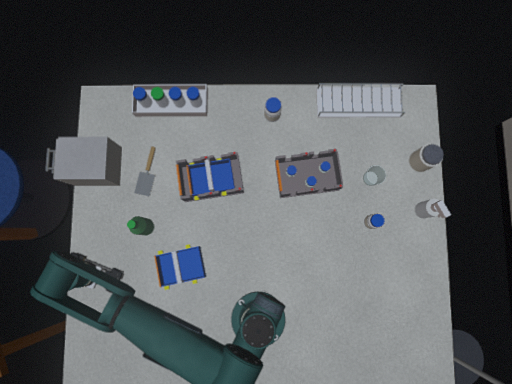

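View pics/side0.png

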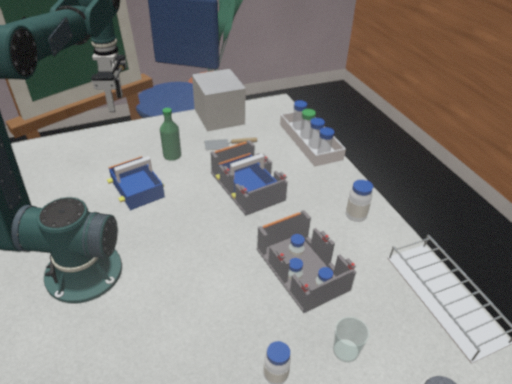

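Candidates for the carry tote: the blue tote nested in a grey one at top (210,177), and a loose blue tote at top (180,267). Image right is the robot's right (-y), so the nested one is farthest right. It also fits "nested in grey". I'll confirm it in an enlarged crop.

```bash
cat > h.py <<'E'
from bench import *
import cv2,numpy as np
from scipy.spatial.transform import Rotation as R
def ray(n,uv):
    c=calibration(n);K=c["camera_matrix"];k1=c["k1"]
    p=cv2.undistortPoints(np.float64(uv).reshape(-1,1,2),K,np.array([k1,0,0,0.]))[:,0]
    o=c["orientation"];o=R.from_euler("xyz",o).as_matrix() if np.ndim(o)==1 else o
    return c["eye"],np.c_[p[:,0],-p[:,1],-np.ones(len(p))]@o.T
def onz(n,uv,z):
    e,d=ray(n,uv); return e+d*((z-e[2])/d[:,2])[:,None]
def proj(n,X):
    c=calibration(n);o=R.from_euler("xyz",c["orientation"]).as_matrix()
    q=(np.atleast_2d(X)-c["eye"])@o; a=np.c_[q[:,0],-q[:,1]]/-q[:,2:3]
    a=a*(1+c["k1"]*(a**2).sum(1))[:,None];K=c["camera_matrix"]
    return a*K[0,0]+K[:2,2]
def avg(n,k=4): return np.mean([snapshot(n).astype(float) for _ in range(k)],0).astype(np.uint8)
E
python3 - <<'E'
from h import *
t=cv2.imread("pics/top0.png");s=cv2.imread("pics/side0.png")
a=cv2.resize(t[140:215,165:355],None,fx=4.2,fy=4.2,interpolation=cv2.INTER_CUBIC)
b=cv2.resize(s[135:215,200:300],None,fx=3.4,fy=3.4,interpolation=cv2.INTER_CUBIC)
c=cv2.resize(s[205:310,245:360],None,fx=2.6,fy=2.6,interpolation=cv2.INTER_CUBIC)
W=np.zeros((600,800,3),np.uint8);W[:315,:798]=a;W[320:320+b.shape[0],:b.shape[1]]=b;W[320:320+c.shape[0],400:400+c.shape[1]]=c
cv2.imwrite("pics/crop1.png",np.clip(W*1.6,0,255).astype(np.uint8))
for n,f in(("top",t),("side",s)):
    h=cv2.cvtColor(f,cv2.COLOR_BGR2HSV)
    for nm,lo,hi in(("orange",(5,140,80),(18,255,255)),("yellow",(22,120,90),(35,255,255)),("red",(0,90,60),(4,255,255)),("red2",(170,60,50),(180,255,255))):
        k,l,st,ce=cv2.connectedComponentsWithStats(cv2.inRange(h,lo,hi))
        print(n,nm,[(*ce[i].round(1).tolist(),int(st[i,4])) for i in range(1,k) if st[i,4]>2 and 120<ce[i][1]<320 and 90<ce[i][0]<370])
E
```

```text
top orange [(278.5, 174.7, 75), (178.9, 179.6, 63), (188.9, 180.2, 39), (155.5, 260.5, 8), (157.0, 268.5, 4), (158.0, 274.0, 5), (159.4, 281.5, 8)]
top yellow [(218.7, 158.6, 7), (191.3, 162.8, 6), (223.8, 193.2, 19), (195.8, 197.7, 18), (187.5, 246.0, 12), (159.9, 251.9, 14), (194.2, 281.3, 15), (166.3, 287.2, 13)]
top red [(334.3, 149.3, 3), (340.0, 185.0, 3)]
top red2 [(333.7, 150.8, 6), (233.6, 153.2, 8), (305.5, 153.8, 8), (205.0, 157.5, 8), (340.0, 185.8, 5), (238.8, 188.7, 6), (311.4, 189.3, 7), (210.2, 193.0, 5)]
side orange []
side yellow []
side red [(326.3, 235.7, 3), (324.5, 239.5, 4), (281.5, 254.5, 4), (352.0, 264.0, 5), (349.5, 267.0, 4), (306.0, 285.3, 7), (303.7, 289.0, 3)]
side red2 [(228.0, 169.0, 4), (225.3, 171.3, 3), (282.0, 177.7, 3), (243.2, 190.3, 12), (280.2, 257.6, 5)]
```

View pics/crop1.png

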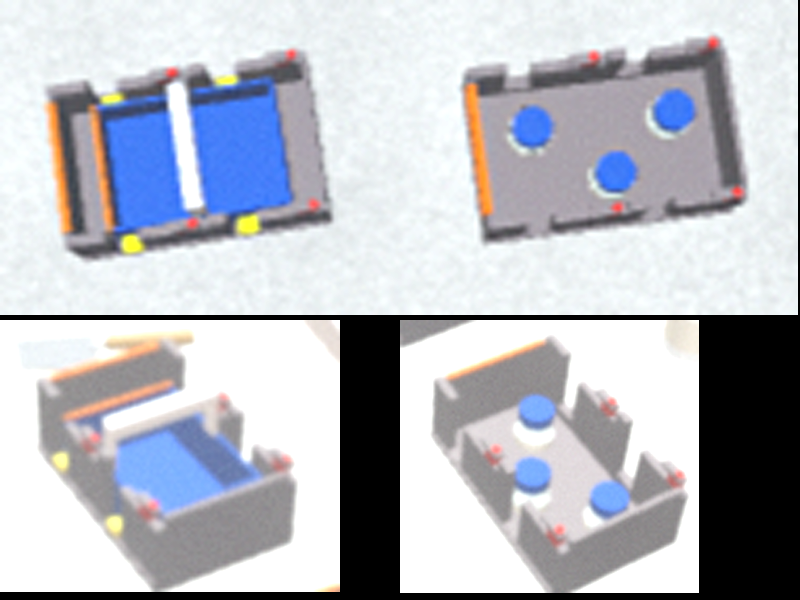

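The crop confirms that the nested blue tote (top crop, left) is the carry tote, with its orange band on the same side as the empty tote's. The full tote, with three jars, has its band on the image left, so it faces about +y. Next I'll triangulate the features.

```bash
cat >> h.py <<'E'
def blobs(n,im,kind,roi,thr=25,mn=2):
    f=im.astype(float);r,g,b=f[...,0],f[...,1],f[...,2]
    w={"red":np.minimum(r-g,r-b)-1.5*np.maximum(g-b,0),"orange":np.where(g-b>12,r-b,0)*(r-g>20),
       "yellow":np.minimum(r,g)-b-2*np.abs(r-g),"white":np.minimum(np.minimum(r,g),b)}[kind]
    m=np.zeros(w.shape,np.uint8);x0,y0,x1,y1=roi;m[y0:y1,x0:x1]=(w[y0:y1,x0:x1]>thr)
    k,l=cv2.connectedComponents(m,connectivity=8);out=[]
    for i in range(1,k):
        v,u=np.nonzero(l==i)
        if len(u)>=mn:
            q=w[v,u];out.append([(u*q).sum()/q.sum(),(v*q).sum()/q.sum(),len(u)])
    return np.array(out),m
def tri(ut,us):
    e1,d1=ray("top",ut);e2,d2=ray("side",us);P=[];G=[]
    for a,b in zip(d1,d2):
        a=a/np.linalg.norm(a);b=b/np.linalg.norm(b);t=np.linalg.lstsq(np.c_[a,-b],e2-e1,rcond=None)[0]
        P.append((e1+a*t[0]+e2+b*t[1])/2);G.append(np.linalg.norm(e1+a*t[0]-e2-b*t[1]))
    return np.array(P),np.array(G)
E
python3 - <<'E'
from h import *
np.set_printoptions(precision=4,suppress=True)
T=avg("top",6);S=avg("side",6);np.save("T0",T);np.save("S0",S)
print("check TCP proj",proj("top",get_obs()["tool_pos"]),proj("side",get_obs()["tool_pos"]))
for nm,rt,rs in(("full",(270,140,350,200),(245,205,360,310)),("empty",(165,140,250,210),(200,140,300,215))):
    for k in("red","orange","yellow"):
        a,_=blobs("top",T,k,rt);b,_=blobs("side",S,k,rs)
        print(nm,k,"top",a.round(1).tolist(),"side",b.round(1).tolist())
    for k in("orange",):
        for n,I,r in(("top",T,rt),("side",S,rs)):
            _,m=blobs(n,I,k,r);cs,_=cv2.findContours(m,0,1)
            for c in cs:
                if len(c)>8: print("  rect",n,cv2.boxPoints(cv2.minAreaRect(c)).round(1).tolist())
# white bar in top
_,m=blobs("top",T,"white",(198,155,222,195),thr=150);cs,_=cv2.findContours(m,0,1)
for c in cs:
    if len(c)>8:print("white",cv2.boxPoints(cv2.minAreaRect(c)).round(1).tolist(),onz("top",cv2.boxPoints(cv2.minAreaRect(c)),.112))
E
```

```text
check TCP proj [[108.2863 269.2232]] [[116.4714 104.4485]]
full red top [[334.3, 149.7, 6.0], [305.8, 153.0, 7.0], [340.2, 185.2, 6.0], [311.5, 188.9, 8.0]] side [[325.3, 237.5, 23.0], [280.8, 255.7, 28.0], [351.2, 265.1, 27.0], [305.0, 286.6, 34.0]]
full orange top [[278.5, 175.1, 92.0]] side [[281.0, 219.6, 124.0]]
full yellow top [] side []
  rect top [[275.1000061035156, 160.10000610351562], [278.0, 159.6999969482422], [281.8999938964844, 189.89999389648438], [279.0, 190.3000030517578]]
  rect side [[262.29998779296875, 225.0], [299.29998779296875, 211.10000610351562], [300.3999938964844, 214.0], [263.29998779296875, 227.89999389648438]]
empty red top [[233.9, 152.4, 6.0], [205.4, 156.8, 7.0], [239.2, 188.2, 6.0], [210.3, 192.7, 6.0]] side [[265.5, 157.0, 6.0], [226.6, 170.1, 14.0], [282.8, 176.2, 14.0], [243.2, 190.4, 17.0]]
empty orange top [[178.6, 179.4, 88.0], [188.7, 179.9, 69.0]] side [[231.6, 146.2, 93.0], [233.3, 158.3, 63.0], [296.4, 213.4, 16.0]]
empty yellow top [[218.4, 158.6, 11.0], [191.5, 162.7, 9.0], [223.7, 193.2, 23.0], [196.0, 197.7, 21.0]] side [[217.5, 175.7
[... 522 characters left out ...]
000030517578, 153.89999389648438], [219.3000030517578, 163.89999389648438]]
  rect side [[214.39999389648438, 150.1999969482422], [245.60000610351562, 139.8000030517578], [246.60000610351562, 142.8000030517578], [215.39999389648438, 153.1999969482422]]
white [[204.6999969482422, 160.1999969482422], [207.89999389648438, 159.6999969482422], [212.10000610351562, 188.0], [209.0, 188.5]] [[0.598  0.2015 0.112 ]
 [0.5998 0.1895 0.112 ]
 [0.4917 0.1716 0.112 ]
 [0.4899 0.1835 0.112 ]]
white [[197.60000610351562, 155.6999969482422], [204.60000610351562, 153.6999969482422], [205.0, 155.0], [198.0, 157.0]] [[0.6155 0.2288 0.112 ]
 [0.6232 0.2024 0.112 ]
 [0.6181 0.2008 0.112 ]
 [0.6104 0.2273 0.112 ]]
```

```bash
python3 - <<'E'
from h import *
np.set_printoptions(precision=4,suppress=True)
def rep(nm,rt,rs,bt,bs):
    P,g=tri(rt,rs);print(nm,"red\n",P,"gap",g)
    z=P[:,2].mean();Q=onz("top",rt,z);Q2=onz("side",rs,z);print(" top@z",z,Q[:,:2].ravel()," side",Q2[:,:2].ravel())
    for A in(P,Q):
        # order: far-x(-99) left?, 
        d1=A[1,:2]-A[0,:2];d2=A[3,:2]-A[2,:2];d=d1+d2;yaw=np.arctan2(d[1],d[0])
        u=np.array([np.cos(yaw),np.sin(yaw)]);v=np.array([-u[1],u[0]])
        w=[v@(A[0,:2]-A[2,:2]),v@(A[1,:2]-A[3,:2])]
        print(" yaw",yaw,"len",np.linalg.norm(d1),np.linalg.norm(d2),"width",w,"mid",A[:,:2].mean(0))
    B,g=tri(bt,bs);print(" band",B,g, "rel mid", [((b[:2]-A[:,:2].mean(0))@u,(b[:2]-A[:,:2].mean(0))@v) for b in B])
    return
ft=[[334.3,149.7],[305.8,153.0],[340.2,185.2],[311.5,188.9]];fs=[[325.3,237.5],[280.8,255.7],[351.2,265.1],[305.0,286.6]]
# side order by matching: project tops to guess
for uv in ft: print("pred side",proj("side",onz("top",[uv],.09)).round(1))
import itertools
fs=np.array(fs);pr=np.vstack([proj("side",onz("top",[u],.09)) for u in ft]);fs=fs[[np.argmin(np.linalg.norm(fs-p,axis=1)) for p in pr]]
rep("full",ft,fs,[[278.5,175.0]],[[281.3,219.5]])
et=[[233.9,152.4],[205.4,156.8],[239.2,188.2],[210.3,192.7]];es=np.array([[265.5,157.0],[226.6,170.1],[282.8,176.2],[243.2,190.4]])
pr=np.vstack([proj("side",onz("top",[u],.09)) for u in et]);print(pr);es=es[[np.argmin(np.linalg.norm(es-p,axis=1)) for p in pr]]
rep("empty",et,es,[[178.6,179.4],[188.5,179.5]],[[230.5,146.5],[234,158]])
Y=onz("top",[[218.4,158.6],[191.5,162.7],[223.7,193.2],[196.0,197.7]],.026);print("ears",Y[:,:2].ravel(),Y[:,:2].mean(0))
T=np.load("T0.npy");
# white bar: weighted line profile
g=T.min(2).astype(float);sub=g[164:186,196:224];print(sub[[0,8,16]].astype(int))
o=cv2.boxPoints(cv2.minAreaRect(np.float32([[a,b] for a,b in [(204.7,160.2),(207.9,159.7),(212.1,188),(209,188.5)]])))
print("bar",onz("top",[[208.4,174.1]],.112))
E
```

```text
pred side [[352.8 265.3]]
pred side [[327.1 236.9]]
pred side [[306.7 286.9]]
pred side [[282.3 255.9]]
full red
 [[ 0.6414 -0.2931  0.0912]
 [ 0.6286 -0.1833  0.0884]
 [ 0.5031 -0.3116  0.0913]
 [ 0.4891 -0.2024  0.0913]] gap [0.0038 0.0049 0.0039 0.0037]
 top@z 0.09054780088717441 [ 0.6434 -0.294   0.6304 -0.1839  0.5051 -0.3125  0.491  -0.203 ]  side [ 0.6398 -0.2923  0.6247 -0.1847  0.5015 -0.3108  0.4876 -0.2015]
 yaw 1.6930500790751242 len 0.11055084282588232 0.11016660310745585 width [np.float64(-0.1395264881523471), np.float64(-0.14073020524118451)] mid [ 0.5656 -0.2476]
 yaw 1.6937095785516119 len 0.11083416286060725 0.11035502974222029 width [np.float64(-0.13949750806627806), np.float64(-0.14070083346972428)] mid [ 0.5675 -0.2484]
 band [[ 0.5449 -0.0783  0.0878]] [0.0005] rel mid [(np.float64(0.17150818753112798), np.float64(0.0015933380326844451))]
[[284.6808 176.3214]
 [265.9254 157.9924]
 [245.1139 190.3791]
 [227.6857 170.5647]]
empty red
 [[0.6301 0.0934 0.0914]
 [0.6145 0.2016 0.0948]
 [0.4911 0.072  0.0908]
 [0.4749 0.181  0.0926]] gap [0.0057 0.0008 0.0056 0.0032]

[... 453 characters left out ...]
mid [0.5545 0.1365]
 band [[0.5282 0.3027 0.0913]
 [0.5304 0.2698 0.0656]] [0.0007 0.0025] rel mid [(np.float64(0.16828182046200627), np.float64(0.00033667477109858637)), (np.float64(0.13536535544573852), np.float64(0.0031886434689598897))]
ears [0.623  0.1586 0.6064 0.2662 0.4832 0.1356 0.4653 0.245 ] [0.5445 0.2014]
[[ 42  42  42  41  39  39  38  32  53 144 172 171 171 122  56  33  37  38
   40  40  38  41  41  44  44  44  44  42]
 [ 43  43  44  42  43  43  43  43  39  46 120 161 170 171 142  82  40  41
   42  44  42  43  43  44  43  43  42  43]
 [ 44  43  43  43  42  42  42  44  42  41  41  93 152 171 170 142  83  41
   40  42  43  43  43  42  44  42  43  42]]
bar [[0.5445 0.1866 0.112 ]]
```

```bash
cat >> h.py <<'E'
def plan(x,y,z,yaw,n,p=None,yw=None):
    """n even rows in tool axes from the measured pose (tool down); shift first, then turn"""
    o=get_obs();p=np.array(o["tool_pos"] if p is None else p);yw=o["ee_rot"][2] if yw is None else yw
    dy=(yaw-yw)/n;D=(np.array([x,y,z])-p)/n*100
    rows=[]
    for i in range(n):
        a=yw+i*dy;ux=np.array([np.cos(a),np.sin(a),0]);uy=np.array([np.sin(a),-np.cos(a),0])
        rows.append(f"{D@ux:.2f} {D@uy:.2f} {-D[2]:.2f} 0 0 {-dy:.4f}")
    for i in range(0,n,5): print("; ".join(rows[i:i+5]))
def st():
    o=get_obs();print("t",round(o["time"],2),"p",o["tool_pos"].round(4),"rpy",o["ee_rot"].round(4),"F",o["wrist_force"].round(2),"M",o["wrist_torque"].round(2),"w",round(o["width"],4),"q6",o["joint_positions"].round(3))
E
python3 - <<'E'
import bench;print([a for a in dir(bench) if not a.startswith("__")]);print(getattr(bench,"hold_point_z",None))
from h import *
print(onz("top",[[140,226]],.19))
p=get_obs()["tool_pos"]
plan(.30,.46,.27,3.0,5);plan(.545,.187,.20,3.297,10,[.30,.46,.27],3.0)
E
```

```text
['IKError', 'calibration', 'close_job', 'get_obs', 'hold_point_z', 'snapshot']
0.0188
[[0.3456845  0.41430015 0.19      ]]
-2.31 -0.26 -1.29 0 0 -0.0448; -2.30 -0.37 -1.29 0 0 -0.0448; -2.28 -0.47 -1.29 0 0 -0.0448; -2.26 -0.57 -1.29 0 0 -0.0448; -2.23 -0.67 -1.29 0 0 -0.0448
-2.81 -2.36 0.70 0 0 -0.0297; -2.74 -2.44 0.70 0 0 -0.0297; -2.67 -2.52 0.70 0 0 -0.0297; -2.59 -2.60 0.70 0 0 -0.0297; -2.51 -2.67 0.70 0 0 -0.0297
-2.43 -2.75 0.70 0 0 -0.0297; -2.35 -2.82 0.70 0 0 -0.0297; -2.26 -2.89 0.70 0 0 -0.0297; -2.18 -2.95 0.70 0 0 -0.0297; -2.09 -3.02 0.70 0 0 -0.0297
```

{"fn": "step_arm", "kwargs": {"increments": "-2.3 -0.3 -1.4 0 0 -0.045; -2.3 -0.4 -1.4 0 0 -0.045; -2.3 -0.5 -1.4 0 0 -0.045; -2.3 -0.6 -1.4 0 0 -0.045; -2.2 -0.7 -1.4 0 0 -0.045", "claw": -1}}

```text
time: 1.2
tool_pos: [0.3006, 0.4579, 0.2762]
ee_rot: [3.141, 0.0, 3.003]
wrist_force: [0.5, 0.1, 0.1]
width: 0.0944
```

{"fn": "step_arm", "kwargs": {"increments": "-2.8 -2.4 0 0 0 -0.03; -2.7 -2.4 0 0 0 -0.03; -2.7 -2.5 0 0 0 -0.03; -2.6 -2.6 0 0 0 -0.03; -2.5 -2.7 0 0 0 -0.03"}}

```text
time: 1.7
tool_pos: [0.4232, 0.3208, 0.2756]
ee_rot: [3.141, 0.0, -3.131]
wrist_force: [-0.9, 1.6, -0.1]
width: 0.094
```

{"fn": "step_arm", "kwargs": {"increments": "-2.4 -2.7 1 0 0 -0.03; -2.4 -2.8 1 0 0 -0.03; -2.2 -2.9 1 0 0 -0.03; -2.2 -2.9 1 0 0 -0.03; -2.1 -3.0 1 0 0 -0.03"}}

```text
time: 2.2
tool_pos: [0.5459, 0.1859, 0.2252]
ee_rot: [3.141, 0.0, -2.981]
wrist_force: [1.5, 0.1, 0.1]
width: 0.0935
```

```bash
python3 - <<'E'
from h import *
st();plan(.545,.187,.085,3.297,10)
E
```

```text
t 2.2 p [0.5459 0.1859 0.2252] rpy [ 3.1413e+00  4.0000e-04 -2.9812e+00] F [1.51 0.14 0.1 ] M [ 0.08 -0.03 -0.03] w 0.0935 q6 [ 0.23   0.144  1.27   0.     1.728 -1.501]
0.01 0.01 1.40 0 0 -0.6278; -0.00 0.01 1.40 0 0 -0.6278; -0.01 0.01 1.40 0 0 -0.6278; -0.01 0.00 1.40 0 0 -0.6278; -0.01 -0.01 1.40 0 0 -0.6278
-0.01 -0.01 1.40 0 0 -0.6278; 0.00 -0.01 1.40 0 0 -0.6278; 0.01 -0.01 1.40 0 0 -0.6278; 0.01 -0.00 1.40 0 0 -0.6278; 0.01 0.01 1.40 0 0 -0.6278
```

{"fn": "step_arm", "kwargs": {"increments": "0 0 2.4 0 0 0.005; 0 0 2.4 0 0 0; 0 0 2.4 0 0 0; 0 0 2.4 0 0 0; 0 0 2.4 0 0 0"}}

```text
time: 2.7
tool_pos: [0.5451, 0.187, 0.1046]
ee_rot: [3.141, 0.0, -2.988]
wrist_force: [0.7, 0.5, 0.1]
width: 0.0938
```

{"fn": "step_arm", "kwargs": {"increments": "0 0 1.2 0 0 0; 0 0 0.8 0 0 0; 0 0 0 0 0 0; 0 0 0 0 0 0; 0 0 0 0 0 0"}}

```text
time: 3.2
tool_pos: [0.546, 0.1873, 0.0871]
ee_rot: [3.141, 0.003, -2.987]
wrist_force: [0.1, -0.6, -0.2]
width: 0.0938
```

{"fn": "step_arm", "kwargs": {"increments": "0 0 0 0 0 0; 0 0 0 0 0 0; 0 0 0 0 0 0; 0 0 0 0 0 0; 0 0 0 0 0 0", "claw": 1}}

```text
time: 3.7
tool_pos: [0.545, 0.187, 0.0855]
ee_rot: [3.142, 0.0, -2.987]
wrist_force: [0.5, -0.2, 0.7]
width: 0.0573
```

{"fn": "step_arm", "kwargs": {"increments": "0 0 0 0 0 0; 0 0 0 0 0 0; 0 0 0 0 0 0; 0 0 0 0 0 0; 0 0 0 0 0 0"}}

```text
time: 4.2
tool_pos: [0.5451, 0.1866, 0.0855]
ee_rot: [-3.141, -0.0, -2.987]
wrist_force: [0.3, -3.7, 0.5]
width: 0.0176
```

```bash
python3 - <<'E'
from h import *
st()
E
```

```text
t 4.2 p [0.5451 0.1866 0.0855] rpy [-3.1407 -0.     -2.9874] F [ 0.35 -3.67  0.48] M [-0.49 -0.03  0.02] w 0.0176 q6 [ 2.320e-01  1.980e-01  1.486e+00 -1.000e-03  1.457e+00 -1.493e+00]
```

{"fn": "step_arm", "kwargs": {"increments": "0 0 0 0 0 0; 0 0 0 0 0 0; 0 0 0 0 0 0; 0 0 0 0 0 0"}}

```text
time: 4.6
tool_pos: [0.5451, 0.1866, 0.0855]
ee_rot: [-3.141, -0.0, -2.988]
wrist_force: [0.4, -3.2, 0.1]
width: 0.0157
```

{"fn": "step_arm", "kwargs": {"increments": "0 0 -0.5 0 0 0; 0 0 -1 0 0 0; 0 0 -1.5 0 0 0; 0 0 -1.5 0 0 0; 0 0 -1.5 0 0 0"}}

```text
time: 5.1
tool_pos: [0.5454, 0.1874, 0.1475]
ee_rot: [3.141, 0.001, -2.987]
wrist_force: [-0.3, 0.6, -5.0]
width: 0.0154
```

```bash
python3 - <<'E'
from h import *
st()
E
```

```text
t 5.1 p [0.5454 0.1874 0.1475] rpy [ 3.1412e+00  1.5000e-03 -2.9872e+00] F [-0.35  0.59 -4.97] M [0.03 0.01 0.02] w 0.0154 q6 [ 0.232  0.163  1.401  0.     1.576 -1.493]
```

{"fn": "step_arm", "kwargs": {"increments": "0 0 -2 0 0 0; 0 0 -2 0 0 0; 0 0 -2 0 0 0; 0 0 -2 0 0 0; 0 0 -1.5 0 0 0"}}

```text
time: 5.6
tool_pos: [0.5456, 0.1872, 0.2436]
ee_rot: [3.141, 0.004, -2.987]
wrist_force: [-0.1, 0.9, -5.9]
width: 0.0159
```

```bash
python3 - <<'E'
from h import *
st();plan(.559,-.195,.24,.123,25,yw=get_obs()["ee_rot"][2]+2*np.pi)
E
```

```text
t 5.6 p [0.5456 0.1872 0.2436] rpy [ 3.1411  0.0035 -2.9873] F [-0.12  0.92 -5.94] M [ 0.05 -0.02 -0.03] w 0.0159 q6 [ 0.232  0.141  1.237  0.     1.76  -1.493]
0.18 -1.52 0.01 0 0 0.1269; -0.01 -1.53 0.01 0 0 0.1269; -0.21 -1.52 0.01 0 0 0.1269; -0.40 -1.48 0.01 0 0 0.1269; -0.58 -1.42 0.01 0 0 0.1269
-0.75 -1.33 0.01 0 0 0.1269; -0.92 -1.22 0.01 0 0 0.1269; -1.06 -1.10 0.01 0 0 0.1269; -1.19 -0.96 0.01 0 0 0.1269; -1.31 -0.80 0.01 0 0 0.1269
-1.40 -0.62 0.01 0 0 0.1269; -1.46 -0.44 0.01 0 0 0.1269; -1.51 -0.25 0.01 0 0 0.1269; -1.53 -0.06 0.01 0 0 0.1269; -1.52 0.13 0.01 0 0 0.1269
-1.50 0.32 0.01 0 0 0.1269; -1.44 0.51 0.01 0 0 0.1269; -1.37 0.69 0.01 0 0 0.1269; -1.27 0.86 0.01 0 0 0.1269; -1.15 1.01 0.01 0 0 0.1269
-1.01 1.15 0.01 0 0 0.1269; -0.86 1.27 0.01 0 0 0.1269; -0.69 1.36 0.01 0 0 0.1269; -0.51 1.44 0.01 0 0 0.1269; -0.33 1.49 0.01 0 0 0.1269
```

{"fn": "step_arm", "kwargs": {"increments": "0.2 -1.5 0 0 0 0.127; 0 -1.5 0 0 0 0.127; -0.2 -1.5 0 0 0 0.127; -0.4 -1.5 0 0 0 0.127; -0.6 -1.4 0 0 0 0.127"}}

```text
time: 6.1
tool_pos: [0.5475, 0.1105, 0.2413]
ee_rot: [3.141, 0.0, 2.656]
wrist_force: [0.6, -0.3, -5.7]
width: 0.0155
```

{"fn": "step_arm", "kwargs": {"increments": "-0.75 -1.3 0 0 0 0.127; -0.9 -1.2 0 0 0 0.127; -1.05 -1.1 0 0 0 0.127; -1.2 -0.95 0 0 0 0.127; -1.3 -0.8 0 0 0 0.127"}}

```text
time: 6.6
tool_pos: [0.5502, 0.0348, 0.2413]
ee_rot: [3.141, 0.0, 2.021]
wrist_force: [-0.5, -0.1, -5.6]
width: 0.0154
```

{"fn": "step_arm", "kwargs": {"increments": "-1.4 -0.6 0 0 0 0.127; -1.45 -0.45 0 0 0 0.127; -1.5 -0.25 0 0 0 0.127; -1.5 -0.05 0 0 0 0.127; -1.5 0.15 0 0 0 0.127"}}

```text
time: 7.1
tool_pos: [0.5533, -0.0409, 0.2413]
ee_rot: [3.141, -0.0, 1.386]
wrist_force: [0.5, -0.3, -5.6]
width: 0.0159
```

{"fn": "step_arm", "kwargs": {"increments": "-1.5 0.3 0 0 0 0.127; -1.45 0.5 0 0 0 0.127; -1.35 0.7 0 0 0 0.127; -1.25 0.85 0 0 0 0.127; -1.15 1 0 0 0 0.127"}}

```text
time: 7.6
tool_pos: [0.5556, -0.117, 0.2412]
ee_rot: [3.141, -0.001, 0.751]
wrist_force: [-0.5, 0.1, -4.9]
width: 0.0156
```

{"fn": "step_arm", "kwargs": {"increments": "-1 1.15 0 0 0 0.127; -0.85 1.25 0 0 0 0.127; -0.7 1.35 0 0 0 0.127; -0.5 1.45 0 0 0 0.127; -0.3 1.5 0 0 0 0.127"}}

```text
time: 8.1
tool_pos: [0.5585, -0.1932, 0.2412]
ee_rot: [-3.142, -0.0, 0.116]
wrist_force: [-0.5, -0.9, -5.7]
width: 0.0155
```

```bash
python3 - <<'E'
from h import *
st();plan(.559,-.195,.19,.123,4)
E
```

```text
t 8.1 p [ 0.5585 -0.1932  0.2412] rpy [-3.1416e+00 -4.0000e-04  1.1560e-01] F [-0.54 -0.86 -5.69] M [0.02 0.15 0.01] w 0.0155 q6 [-0.429  0.175  1.203  0.     1.764  1.026]
0.01 0.05 1.28 0 0 -0.0018; 0.01 0.05 1.28 0 0 -0.0018; 0.01 0.05 1.28 0 0 -0.0018; 0.01 0.05 1.28 0 0 -0.0018
```

{"fn": "step_arm", "kwargs": {"increments": "0 0.05 1.2 0 0 -0.007; 0 0.05 1.2 0 0 0; 0 0 1.2 0 0 0; 0 0 1.2 0 0 0; 0 0 0.7 0 0 0"}}

```text
time: 8.6
tool_pos: [0.5577, -0.1925, 0.183]
ee_rot: [-3.14, 0.003, 0.129]
wrist_force: [-0.7, 0.2, -5.7]
width: 0.0157
```

{"fn": "step_arm", "kwargs": {"increments": "0 0 0 0 0 0; 0 0 0 0 0 0; 0 0 0 0 0 0"}}

```text
time: 8.9
tool_pos: [0.559, -0.1937, 0.1864]
ee_rot: [3.141, -0.002, 0.128]
wrist_force: [-0.2, 0.0, -5.7]
width: 0.016
```

```bash
python3 - <<'E'
from h import *
np.set_printoptions(precision=4,suppress=True)
st();T=avg("top",6);S=avg("side",6);np.save("T1",T);np.save("S1",S)
for k in("red","orange","yellow"):
    a,_=blobs("top",T,k,(250,130,365,205));b,_=blobs("side",S,k,(225,150,380,320))
    print(k,"top",a.round(1).tolist(),"side",b.round(1).tolist())
a=cv2.resize(T[130:205,255:365],None,fx=4.2,fy=4.2,interpolation=cv2.INTER_CUBIC)
c=cv2.resize(S[150:310,230:370],None,fx=2.3,fy=2.3,interpolation=cv2.INTER_CUBIC)
W=np.zeros((400,800,3),np.uint8);W[:a.shape[0],:a.shape[1]]=a;W[:c.shape[0],470:470+c.shape[1]]=c
cv2.imwrite("pics/over.png",np.clip(W[...,::-1]*1.5,0,255).astype(np.uint8))
E
```

```text
t 8.9 p [ 0.559  -0.1937  0.1864] rpy [ 3.1408 -0.0016  0.1281] F [-0.21  0.03 -5.75] M [ 0.02  0.16 -0.05] w 0.016 q6 [-0.429  0.183  1.301  0.     1.656  1.013]
red top [[340.1, 185.3, 8.0], [311.5, 188.9, 8.0]] side [[264.1, 158.6, 21.0], [226.8, 169.9, 16.0], [281.4, 177.4, 9.0], [243.7, 190.1, 22.0], [339.5, 240.5, 2.0], [341.0, 243.5, 2.0], [331.2, 244.6, 3.0], [334.0, 246.4, 10.0], [338.7, 244.3, 3.0], [343.0, 247.0, 3.0], [326.9, 249.6, 11.0], [320.1, 252.6, 11.0], [340.4, 251.0, 4.0], [280.8, 255.7, 29.0], [336.6, 253.0, 2.0], [306.4, 255.9, 3.0], [314.3, 255.1, 7.0], [330.6, 255.5, 8.0], [310.5, 256.7, 4.0], [312.3, 262.5, 14.0], [320.6, 260.0, 2.0], [351.1, 265.2, 28.0], [305.0, 286.7, 36.0]]
orange top [[333.0, 159.8, 5.0], [278.5, 175.1, 94.0]] side [[325.7, 183.3, 3.0], [265.1, 225.6, 16.0], [327.6, 247.3, 83.0], [326.1, 253.9, 203.0]]
yellow top [[298.0, 152.0, 3.0], [303.0, 187.0, 3.0]] side [[274.1, 236.0, 49.0], [346.7, 246.4, 9.0], [298.2, 265.4, 52.0]]
```

View pics/over.png

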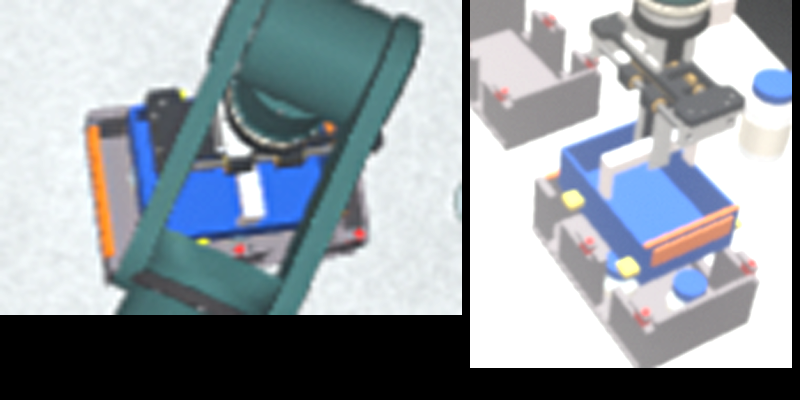

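The top view shows the carry tote over the full tote with its white bar at about (315,176), mostly hidden by the arm. The side view shows it level and half a turn round, with its orange end now opposite the full tote's band, and near ears at (274,236) and (298,265). I'll check its position relative to the reds.

```bash
python3 - <<'E'
from h import *
np.set_printoptions(precision=4,suppress=True)
C=np.array([.5595,-.197]);yw=1.6935;u=np.array([np.cos(yw),np.sin(yw)]);v=np.array([-u[1],u[0]])
F=lambda P:np.c_[(P[:,:2]-C)@u,(P[:,:2]-C)@v]*1000
print("reds side",F(onz("side",[[280.8,255.7],[305.0,286.7],[325.3,237.5],[351.2,265.1]],.0905)).round(1).tolist())
print("ears side",[F(onz("side",[[274.1,236],[298.2,265.4]],z)).round(1).tolist() for z in(.123,.127)])
print("tcp",F(get_obs()["tool_pos"][None]))
T=np.load("T1.npy");_,m=blobs("top",T,"white",(305,165,325,185),thr=150);c=max(cv2.findContours(m,0,1)[0],key=len)
b=cv2.boxPoints(cv2.minAreaRect(c));print("bar px",b.tolist(),F(onz("top",b,.213)).round(1).tolist())
S=np.load("S1.npy");_,m=blobs("side",S,"orange",(290,225,350,285));cs=cv2.findContours(m,0,1)[0]
for c in cs:
    if len(c)>10:
        b=cv2.boxPoints(cv2.minAreaRect(c));print("band",b.round(1).tolist(),F(onz("side",b,.163)).round(1).tolist())
E
```

```text
reds side [[4.4, 71.9], [-106.0, 71.6], [4.3, -66.3], [-104.4, -68.1]]
ears side [[[45.6, 69.3], [-64.9, 67.7]], [[42.4, 71.4], [-67.6, 69.9]]]
tcp [[3.4788 0.4933]]
bar px [[311.56756591796875, 171.4053955078125], [315.45947265625, 170.75674438476562], [317.0, 180.0], [313.10809326171875, 180.64865112304688]] [[11.9, 22.6], [-2.0, 22.0], [-2.6, 55.2], [11.2, 55.8]]
band [[308.20001220703125, 258.8999938964844], [342.79998779296875, 243.60000610351562], [345.1000061035156, 248.8000030517578], [310.5, 264.1000061035156]] [[-86.1, 58.3], [-84.9, -42.5], [-100.9, -37.0], [-101.5, 62.4]]
band [[306.20001220703125, 255.10000610351562], [346.5, 237.8000030517578], [347.3999938964844, 239.8000030517578], [307.1000061035156, 257.1000061035156]] [[-74.2, 55.9], [-73.4, -62.3], [-79.9, -59.9], [-80.4, 57.6]]
```

{"fn": "step_arm", "kwargs": {"increments": "0 0 0.8 0 0 0.006; 0 0 0.8 0 0 0; 0 0 0.8 0 0 0; 0 0 0.5 0 0 0; 0 0 0 0 0 0"}}

```text
time: 10.0
tool_pos: [0.5577, -0.1932, 0.1546]
ee_rot: [-3.14, 0.003, 0.122]
wrist_force: [0.9, -0.4, -5.4]
width: 0.0156
```

```bash
python3 - <<'E'
from h import *
st();S=avg("side",6);T=avg("top",6);np.save("S2",S)
a,_=blobs("side",S,"yellow",(225,200,380,320));b,_=blobs("side",S,"red",(225,200,380,320),mn=8);print(a.round(1).tolist(),b.round(1).tolist())
c=cv2.resize(S[190:310,245:375],None,fx=5,fy=5,interpolation=cv2.INTER_CUBIC)
cv2.imwrite("pics/low.png",np.clip(c[...,::-1]*1.5,0,255).astype(np.uint8))
E
```

```text
t 10.0 p [ 0.5577 -0.1932  0.1546] rpy [-3.1398e+00  2.7000e-03  1.2180e-01] F [ 0.86 -0.42 -5.39] M [-0.03  0.18 -0.  ] w 0.0156 q6 [-0.43   0.194  1.352  0.     1.599  1.019]
[[273.5, 243.8, 50.0], [344.4, 254.7, 5.0], [296.7, 273.2, 54.0]] [[322.5, 259.2, 61.0], [280.7, 255.8, 28.0], [326.5, 264.5, 8.0], [351.1, 265.2, 28.0], [315.5, 269.4, 12.0], [305.0, 286.7, 36.0]]
```

View pics/low.png

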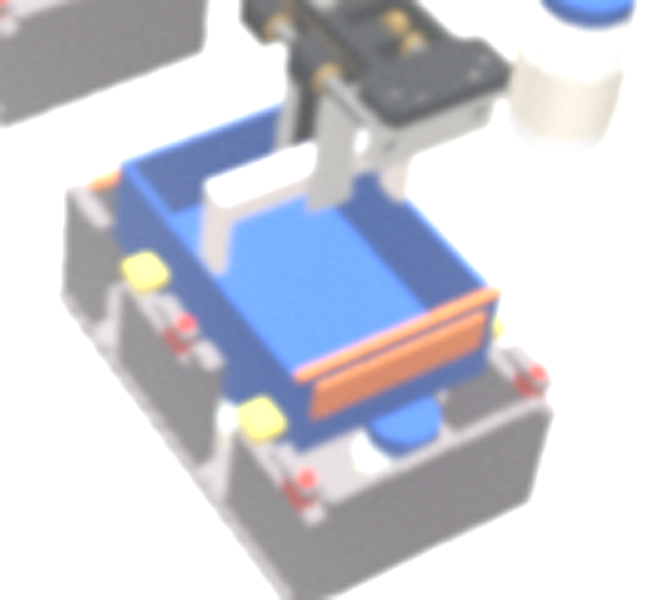

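The ears sit above the open rails, just ahead of the red stops, and the jar is clear. I'll compute the numeric offset.

```bash
python3 - <<'E'
from h import *
st()
C=np.array([.5595,-.197]);yw=1.6935;u=np.array([np.cos(yw),np.sin(yw)]);v=np.array([-u[1],u[0]])
F=lambda P:np.c_[(P[:,:2]-C)@u,(P[:,:2]-C)@v]*1000
p=get_obs()["tool_pos"];zt=p[2]-.0815+.022
print("ears",zt,F(onz("side",[[273.5,243.8],[296.7,273.2]],zt)).round(1).tolist(),"reds",F(onz("side",[[280.7,255.7],[305.0,286.7]],.0905)).round(1).tolist(),"tcp",F(p[None]))
E
```

```text
t 10.6 p [ 0.5586 -0.1936  0.1566] rpy [ 3.1416e+00 -2.0000e-04  1.2180e-01] F [-0.24  0.1  -4.71] M [ 0.05  0.12 -0.04] w 0.0157 q6 [-0.43   0.193  1.349  0.     1.6    1.019]
ears 0.09706370387262361 [[43.3, 70.9], [-66.5, 70.3]] reds [[4.5, 72.2], [-106.0, 71.6]] tcp [[3.4601868  0.46366926]]
```

{"fn": "step_arm", "kwargs": {"increments": "0 0 0.4 0 0 0; 0 0 0.3 0 0 0; 0 0 0.1 0 0 0; 0 0 0 0 0 0; 0 0 0 0 0 0"}}

```text
time: 11.1
tool_pos: [0.5586, -0.1936, 0.1484]
ee_rot: [-3.141, 0.0, 0.122]
wrist_force: [-0.4, 0.5, -4.9]
width: 0.0154
```

{"fn": "step_arm", "kwargs": {"increments": "0 0 0.1 0 0 0; 0 0 0 0 0 0; 0 0 0 0 0 0"}}

```text
time: 11.4
tool_pos: [0.5586, -0.1936, 0.1475]
ee_rot: [-3.142, -0.0, 0.122]
wrist_force: [-0.9, 0.3, -5.3]
width: 0.0156
```

{"fn": "step_arm", "kwargs": {"increments": "0 0 0.1 0 0 0; 0 0 0 0 0 0; 0 0 0 0 0 0"}}

```text
time: 11.7
tool_pos: [0.5585, -0.1936, 0.1464]
ee_rot: [-3.141, 0.0, 0.122]
wrist_force: [0.2, -0.9, -4.3]
width: 0.0156
```

{"fn": "step_arm", "kwargs": {"increments": "0 0 0.05 0 0 0; 0 0 0 0 0 0; 0 0 0 0 0 0"}}

```text
time: 12.0
tool_pos: [0.5586, -0.1936, 0.1459]
ee_rot: [-3.141, 0.0, 0.122]
wrist_force: [1.1, 0.5, -5.0]
width: 0.0158
```

{"fn": "step_arm", "kwargs": {"increments": "0 0 0.05 0 0 0; 0 0 0 0 0 0; 0 0 0 0 0 0"}}

```text
time: 12.3
tool_pos: [0.5586, -0.1936, 0.1455]
ee_rot: [3.142, -0.0, 0.122]
wrist_force: [-0.5, 0.5, -5.4]
width: 0.0156
```

{"fn": "step_arm", "kwargs": {"increments": "0 0 0.05 0 0 0; 0 0 0 0 0 0; 0 0 0 0 0 0"}}

```text
time: 12.6
tool_pos: [0.5587, -0.1937, 0.1454]
ee_rot: [3.141, -0.0, 0.122]
wrist_force: [-1.0, -0.3, -3.3]
width: 0.0159
```

{"fn": "step_arm", "kwargs": {"increments": "0 0 0.05 0 0 0; 0 0 0 0 0 0; 0 0 0 0 0 0"}}

```text
time: 12.9
tool_pos: [0.5587, -0.1937, 0.1454]
ee_rot: [3.141, -0.001, 0.122]
wrist_force: [-2.6, -0.5, 2.1]
width: 0.0156
```

The tote rests on the rails: z holds at 0.1454 and the supported load is about 7 N. I'll ease the downward press slightly and slide along tool +y.

{"fn": "step_arm", "kwargs": {"increments": "0 0 -0.02 0 0 0; 0 0.1 0 0 0 0; 0 0.1 0 0 0 0; 0 0.2 0 0 0 0; 0 0.2 0 0 0 0"}}

```text
time: 13.4
tool_pos: [0.5602, -0.1983, 0.1454]
ee_rot: [-3.14, -0.002, 0.123]
wrist_force: [-1.2, 4.5, 3.7]
width: 0.0161
```

```bash
python3 - <<'E'
from h import *
st()
E
```

```text
t 13.4 p [ 0.5602 -0.1983  0.1454] rpy [-3.1397e+00 -2.5000e-03  1.2290e-01] F [-1.21  4.53  3.74] M [ 0.88  0.42 -0.01] w 0.0161 q6 [-0.437  0.203  1.359  0.003  1.578  1.011]
```

{"fn": "step_arm", "kwargs": {"increments": "0 0.1 -0.04 0 0 0; 0 0.1 0 0 0 0; 0 0.1 0 0 0 0; 0 0.1 0 0 0 0; 0 0 0 0 0 0"}}

```text
time: 13.9
tool_pos: [0.5602, -0.2034, 0.1454]
ee_rot: [-3.141, -0.001, 0.122]
wrist_force: [0.8, 4.8, 4.5]
width: 0.0157
```

{"fn": "step_arm", "kwargs": {"increments": "0 0.1 0 0 0 0; 0 0.1 0 0 0 0; 0 0.1 0 0 0 0; 0 0 0 0 0 0"}}

```text
time: 14.3
tool_pos: [0.5604, -0.2063, 0.1454]
ee_rot: [-3.141, -0.001, 0.122]
wrist_force: [-0.5, 4.6, 4.1]
width: 0.0154
```

{"fn": "step_arm", "kwargs": {"increments": "0 0 -0.03 0 0 0; 0 0.05 0 0 0 0; 0 0.05 0 0 0 0; 0 0 0 0 0 0"}}

```text
time: 14.7
tool_pos: [0.5604, -0.2074, 0.1454]
ee_rot: [-3.141, -0.0, 0.122]
wrist_force: [-0.5, 4.2, 4.2]
width: 0.0159
```

{"fn": "step_arm", "kwargs": {"increments": "0 0.05 0 0 0 0; 0 0.05 0 0 0 0; 0 0 0 0 0 0"}}

```text
time: 15.0
tool_pos: [0.5604, -0.2084, 0.1454]
ee_rot: [-3.141, -0.0, 0.122]
wrist_force: [0.3, 4.2, 3.7]
width: 0.0161
```

{"fn": "step_arm", "kwargs": {"increments": "0 0.05 -0.03 0 0 0; 0 0.05 0 0 0 0; 0 0 0 0 0 0"}}

```text
time: 15.3
tool_pos: [0.5604, -0.2096, 0.1454]
ee_rot: [-3.142, 0.0, 0.122]
wrist_force: [0.8, 4.6, 3.1]
width: 0.0156
```

{"fn": "step_arm", "kwargs": {"increments": "0 0.05 0 0 0 0; 0 0.05 0 0 0 0; 0 0 0 0 0 0"}}

```text
time: 15.6
tool_pos: [0.5605, -0.2106, 0.1455]
ee_rot: [3.142, 0.0, 0.122]
wrist_force: [-0.9, 4.7, 2.5]
width: 0.0155
```

{"fn": "step_arm", "kwargs": {"increments": "0 0.05 0 0 0 0; 0 0.05 0 0 0 0; 0 0 0 0 0 0"}}

```text
time: 15.9
tool_pos: [0.5606, -0.2117, 0.1455]
ee_rot: [3.142, 0.0, 0.122]
wrist_force: [-0.8, 3.0, 1.4]
width: 0.0157
```

{"fn": "step_arm", "kwargs": {"increments": "0 0.05 0 0 0 0; 0 0.05 0 0 0 0; 0 0 0 0 0 0"}}

```text
time: 16.2
tool_pos: [0.5608, -0.2127, 0.1454]
ee_rot: [3.142, 0.0, 0.122]
wrist_force: [-0.3, 3.5, 1.2]
width: 0.0156
```

{"fn": "step_arm", "kwargs": {"increments": "0 0.05 0 0 0 0; 0 0.05 0 0 0 0; 0 0 0 0 0 0"}}

```text
time: 16.5
tool_pos: [0.5609, -0.2136, 0.1455]
ee_rot: [3.141, 0.0, 0.122]
wrist_force: [-0.3, 3.1, 0.5]
width: 0.0154
```

{"fn": "step_arm", "kwargs": {"increments": "0 0.05 0 0 0 0; 0 0.05 0 0 0 0; 0 0 0 0 0 0"}}

```text
time: 16.8
tool_pos: [0.561, -0.2139, 0.1455]
ee_rot: [-3.14, 0.0, 0.122]
wrist_force: [-2.0, 5.4, 0.9]
width: 0.0156
```

{"fn": "step_arm", "kwargs": {"increments": "0 0.05 0 0 0 0; 0 0 0 0 0 0; 0 0 0 0 0 0"}}

```text
time: 17.1
tool_pos: [0.5609, -0.214, 0.1455]
ee_rot: [-3.14, 0.001, 0.122]
wrist_force: [-1.9, 5.4, 1.4]
width: 0.0162
```

The tote has met the stops at x of about -17 mm. I'll build the push gently.

{"fn": "step_arm", "kwargs": {"increments": "0 0.05 0 0 0 0; 0 0 0 0 0 0"}}

```text
time: 17.3
tool_pos: [0.5609, -0.2142, 0.1456]
ee_rot: [-3.139, 0.001, 0.123]
wrist_force: [-0.8, 7.2, 1.2]
width: 0.0154
```

{"fn": "step_arm", "kwargs": {"increments": "0 0.03 0 0 0 0; 0 0 0 0 0 0"}}

```text
time: 17.5
tool_pos: [0.5609, -0.2142, 0.1456]
ee_rot: [-3.139, 0.001, 0.123]
wrist_force: [-1.2, 7.0, 2.1]
width: 0.0154
```

{"fn": "step_arm", "kwargs": {"increments": "0 0.05 0 0 0 0; 0 0.03 0 0 0 0; 0 0 0 0 0 0"}}

```text
time: 17.8
tool_pos: [0.5609, -0.2145, 0.1457]
ee_rot: [-3.138, 0.001, 0.123]
wrist_force: [-2.5, 7.5, 2.4]
width: 0.0157
```

{"fn": "step_arm", "kwargs": {"increments": "0 0.05 0 0 0 0; 0 0 0 0 0 0"}}

```text
time: 18.0
tool_pos: [0.5609, -0.2145, 0.1457]
ee_rot: [-3.137, 0.001, 0.123]
wrist_force: [-2.8, 9.2, 3.1]
width: 0.0157
```

{"fn": "step_arm", "kwargs": {"increments": "0 0.05 0 0 0 0; 0 0.03 0 0 0 0; 0 0 0 0 0 0"}}

```text
time: 18.3
tool_pos: [0.5609, -0.2146, 0.1458]
ee_rot: [-3.135, 0.001, 0.124]
wrist_force: [-3.1, 10.5, 3.3]
width: 0.0156
```

{"fn": "step_arm", "kwargs": {"increments": "0 0 0 0 0 0; 0 0 0 0 0 0; 0 0 0 0 0 0"}}

```text
time: 18.6
tool_pos: [0.5609, -0.2147, 0.1458]
ee_rot: [-3.136, 0.001, 0.124]
wrist_force: [-3.3, 10.7, 3.0]
width: 0.0155
```

```bash
python3 - <<'E'
from h import *
st();S=avg("side",4);st()
a,_=blobs("side",S,"yellow",(225,200,380,330));b,_=blobs("side",S,"red",(225,200,380,320),mn=12);print(a.round(1).tolist(),b.round(1).tolist())
C=np.array([.5595,-.197]);yw=1.6935;u=np.array([np.cos(yw),np.sin(yw)]);v=np.array([-u[1],u[0]])
F=lambda P:np.c_[(P[:,:2]-C)@u,(P[:,:2]-C)@v]*1000
print(F(onz("side",a[:,:2],.086)).round(1).tolist(),F(get_obs()["tool_pos"][None]))
c=cv2.resize(S[190:310,245:375],None,fx=5,fy=5,interpolation=cv2.INTER_CUBIC)
cv2.imwrite("pics/home.png",np.clip(c[...,::-1]*1.5,0,255).astype(np.uint8))
E
```

```text
t 18.6 p [ 0.5609 -0.2147  0.1458] rpy [-3.1356e+00  1.2000e-03  1.2380e-01] F [-3.29 10.65  3.  ] M [1.9  0.68 0.04] w 0.0155 q6 [-0.462  0.22   1.338  0.004  1.588  0.985]
t 18.8 p [ 0.5609 -0.2146  0.1458] rpy [-3.1356e+00  1.2000e-03  1.2380e-01] F [-2.64 10.27  3.25] M [1.92 0.67 0.11] w 0.0158 q6 [-0.462  0.22   1.337  0.004  1.588  0.985]
[[275.1, 252.2, 18.0], [298.7, 282.6, 23.0]] [[280.8, 255.8, 27.0], [351.2, 265.2, 28.0], [331.2, 272.9, 33.0], [326.8, 268.1, 14.0], [317.7, 271.5, 20.0], [305.1, 286.6, 34.0]]
[[24.7, 76.4], [-86.1, 75.9]] [[-17.66341124   0.78262141]]
```

View pics/home.png

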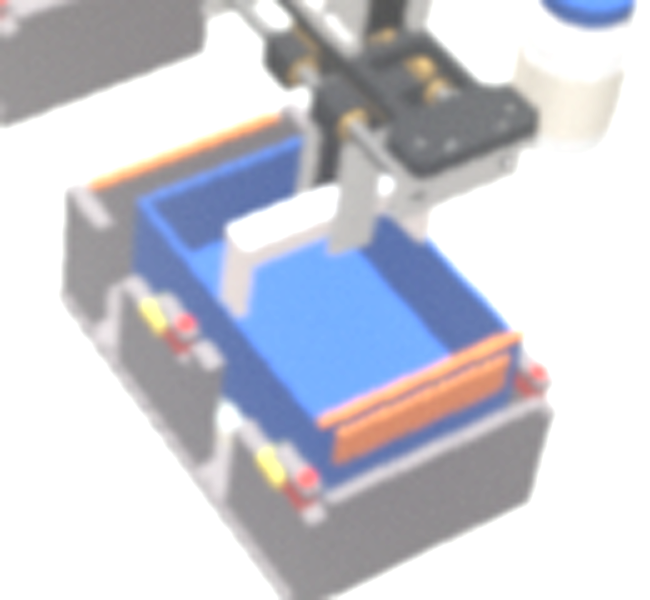

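The near ears at (275,252) and (299,283) are tucked under the hooks against the red blocks, and the tote is level. I'll hold about 1 s longer with slightly more push.

{"fn": "step_arm", "kwargs": {"increments": "0 0.05 0 0 0 0; 0 0 0 0 0 0; 0 0 0 0 0 0; 0 0 0 0 0 0; 0 0 0 0 0 0"}}

```text
time: 19.3
tool_pos: [0.5609, -0.2147, 0.1459]
ee_rot: [-3.135, 0.001, 0.124]
wrist_force: [-3.5, 11.4, 3.4]
width: 0.016
```

{"fn": "step_arm", "kwargs": {"increments": "0 0 0 0 0 0; 0 0 0 0 0 0; 0 0 0 0 0 0; 0 0 0 0 0 0; 0 0 0 0 0 0"}}

```text
time: 19.8
tool_pos: [0.5609, -0.2147, 0.1459]
ee_rot: [-3.135, 0.001, 0.124]
wrist_force: [-3.4, 11.2, 3.8]
width: 0.0156
```

{"fn": "step_arm", "kwargs": {"increments": "0 -0.08 0 0 0 0; 0 -0.08 0 0 0 0; 0 -0.08 0 0 0 0; 0 0 0 0 0 0"}}

```text
time: 20.2
tool_pos: [0.5609, -0.2145, 0.1457]
ee_rot: [-3.139, 0.001, 0.123]
wrist_force: [-2.0, 5.5, 1.9]
width: 0.0158
```

{"fn": "step_arm", "kwargs": {"increments": "0 0 0 0 0 0; 0 0 0 0 0 0; 0 0 0 0 0 0; 0 0 0 0 0 0; 0 0 0 0 0 0", "claw": 0}}

```text
time: 20.7
tool_pos: [0.5614, -0.2165, 0.1458]
ee_rot: [3.141, -0.0, 0.121]
wrist_force: [-0.5, 0.1, -0.4]
width: 0.0463
```

{"fn": "step_arm", "kwargs": {"increments": "0 0 0 0 0 0; 0 0 0 0 0 0; 0 0 0 0 0 0"}}

```text
time: 21.0
tool_pos: [0.5613, -0.216, 0.1456]
ee_rot: [3.142, -0.0, 0.122]
wrist_force: [0.2, 0.4, 0.1]
width: 0.0469
```

Released, with the forces at zero. Retreating straight up.

{"fn": "step_arm", "kwargs": {"increments": "0 0 -0.5 0 0 0; 0 0 -1 0 0 0; 0 0 -2 0 0 0; 0 0 -3 0 0 0; 0 0 -3 0 0 0"}}

```text
time: 21.5
tool_pos: [0.5612, -0.2158, 0.2423]
ee_rot: [-3.142, -0.0, 0.122]
wrist_force: [0.5, 0.2, -0.1]
width: 0.0468
```

{"fn": "step_arm", "kwargs": {"increments": "0 0 -2 0 0 0; 0 0 -1 0 0 0; 0 0 0 0 0 0; 0 0 0 0 0 0; 0 0 0 0 0 0"}}

```text
time: 22.0
tool_pos: [0.5608, -0.2157, 0.2687]
ee_rot: [-3.14, 0.003, 0.122]
wrist_force: [0.3, 0.3, -0.1]
width: 0.0468
```

```bash
python3 - <<'E'
from h import *
st();S=avg("side",4);T=snapshot("top")
a,_=blobs("side",S,"yellow",(225,200,380,330));print(a.round(1).tolist())
C=np.array([.5595,-.197]);yw=1.6935;u=np.array([np.cos(yw),np.sin(yw)]);v=np.array([-u[1],u[0]])
F=lambda P:np.c_[(P[:,:2]-C)@u,(P[:,:2]-C)@v]*1000
print(F(onz("side",a[:,:2],.086)).round(1).tolist())
cv2.imwrite("pics/end.png",S[...,::-1])
E
```

```text
t 22.0 p [ 0.5608 -0.2157  0.2687] rpy [-3.1397e+00  2.7000e-03  1.2180e-01] F [ 0.27  0.3  -0.14] M [-0.03  0.22 -0.03] w 0.0468 q6 [-0.462  0.202  1.117  0.     1.826  0.987]
[[275.1, 252.3, 18.0], [298.8, 282.6, 24.0]]
[[24.3, 76.6], [-86.1, 75.9]]
```

View pics/end.png

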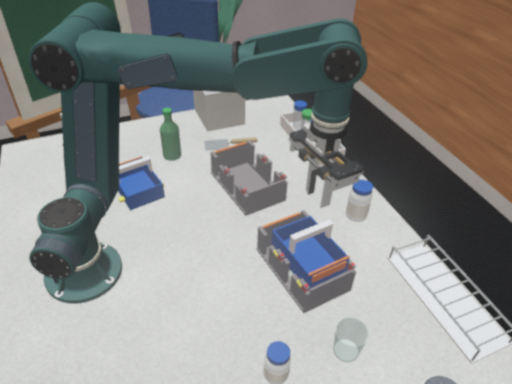

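The carry tote stays stacked: its ears at (275,252) and (299,283) are unchanged to within 0.1 px. The gripper is clear and everything else stands where it was.

```bash
python3 -c "
from bench import *
print(close_job())"
```

```text
the job is handed in; nothing more can be done
None
```

The carry tote is stacked half a turn round on the tote with the jars, with its ears under the hooks, and I've handed the job in. The system gave no verdict.

- **What I did:** I gripped the nested (right-hand) blue tote by its handle and lifted it straight out. I turned it half a turn, set it on the open rails and slid it until it met the red stops, at x of about -17.5 mm. I held it there with about 10–11 N for roughly 1.5 s, then eased off, let go and backed away. It took about 22 s of the 66 s.
- **Forces:** wrist readings peaked at about 12 N while the tote was held on the stops. Down load on the rails, including the tote's own weight, was up to about 10 N by my estimate.
- **Last checks:** wrist force was zero after release, and the visible ears did not move as the gripper left. The other loose things visible in the last side picture look unmoved. The tote now hides the jars, so I could not see them at the end, but no contact showed on the way.
- **Disagreements:** the two cameras differed by about 4 mm. Sideways offset came out at about -1.5 mm from the side camera, +2.5 mm from the top camera and +0.5 mm from the arm. All are within the 7.5 mm allowed, so I relied on the arm's reading.

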